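# Turn the sample tumbler's filling stem to the top

### The arm

A 7-joint arm with a two-finger parallel gripper is mounted at the origin on a cart in front of the work surface, level with it; the furniture and walls round the work are solid. World frame = base frame: x ahead of the robot, y to its left, z up, the work surface at z = 0. Lengths are in m, angles in rad, forces in N, time in s.
With the tool pointing down it reaches from about 0.4 to 0.9 m from the base axis. Payload 5.5 kg.
Tool frame: the origin (TCP) lies at the very end of the fingers, on their centre line; the grasp point (between the pads) lies 19 mm behind it; z points along the fingers, y is the line along which they close (so a half turn about z gives the same grasp; the last joint's range is limited). The gripper opens to 85 mm and grips with 20 to 120 N. Pads are 22 mm wide; open, the fingers measure 114 mm over their backs; the gripper's body (76 mm by 85 mm) begins 54 mm behind the grasp point. The pads swing forward as they close: fully open they stand 13 mm farther back than shut.
Start: joints at [-1.028, 0.501, -0.427, 1.55, 0.221, 1.138, -0.21], TCP at [0.179, 0.625, 0.231] pointing down, gripper open.
Joint ranges: [-2.88, 2.88], [-0.31, 2.03], [-1.54, 1.56], [0.2, 2.42], [-1.41, 4.55], [0.19, 2.02], [-2.57, 2.57]. Speed limits (rad/s): [2.57, 2.57, 3.14, 3.14, 3.14, 3.14, 3.14].

### API

Orientations are given as a 3x3 rotation matrix whose columns are the frame's x, y, z axes.
In Python, from workcell import manip gives the robot as it stands.
- The arm moves only by the tool send_rows, never from a script. Its argument "deltas" is a list of rows, each an object of numbers: "dx", "dy", "dz": the shift along the tool's x, y, z each as a share of 20 cm, from -1 to 1; "rx", "ry", "rz": the turn, a rotation vector about the tool's x, y, z each as a share of 45 degrees, from -1 to 1. In form: [{"dx": .., "dy": .., "dz": .., "rx": .., "ry": .., "rz": ..}, ...]. A call has 1 to 20 rows; each row is the pose to reach, as a shift and turn from the pose commanded when the call began, along the tool's axes at that moment; what a row does not reach only later rows make up. A row lasts 1/10 s, in which the tool goes at most 50 mm and 8.59 degrees, less where a joint would pass 70% of its speed; a pose out of reach is approached as far as the arm can. A call with a number of a shift or a turn outside -1 to 1 is refused whole. A call with a gripper value outside its range is refused whole. "hand" is the opening, from -1 (shut) to 1 (fully open), set as the call begins (left out, the last holds). The fingers move at their own pace and stop on an object; "grip_force" is the grip in N (left out, the last holds). Time passes only in rows, so rows that repeat a pose let the fingers close. It gives the time, the measured TCP pose, the force, the opening and the grip force at its end, in the units of the state.
- manip.read_state(): the state, without advancing time (a new reading comes with each control period).
- manip.grab_frame(name): name is "scene" or "top" or "wrist"; returns the picture (400x640x3 uint8, red, green, blue); there is no depth.
- manip.camera_model(name): a dict with "fx", "fy", "cx", "cy" (pixels), "R" (3x3) and "t" (3): a world point X has camera coordinates R X + t; the wrist camera has in their place "T_tool_cam" (4x4, takes a point from camera to tool coordinates, whose origin is the TCP and whose axes are the flange's). Camera axes: x right, y down, z forward; pixel columns grow to the right and rows downward; lengths in m; the calibration is good to about 2 mm. A picture is of the moment at which its call begins: read the wrist's pose just before it. camera_model takes no time and is no camera call.
- manip.close_job(): hands the job in; it is judged then, once.
The state is a dict: "t": time; "q": joint angles; "joint_vel": joint speeds; "joint_efforts": joint torques, N m; "eef_pos": TCP position; "tool_rot": TCP orientation; "ft_force": force on the tool from outside, world axes, zero at the start; "torque": the same for the moment, N m; "finger_gap": opening from 0.0 (shut) to 1.0 (fully open); "grasp_force": force on a finger pad.
Only numpy, scipy, OpenCV 4.12 (cv2) and the standard library are available. Lean on these libraries where they do the work, as an engineer would, in place of code of your own. Each camera call takes 0.05 s, during which the arm holds its last target. There are 200 camera calls.

### The job

Turn the spoked sample tumbler on the bench, by pushing one spoke after another gently with the closed fingertips, until the short capped filling stem on its drum points straight up and the wheel is at rest, ready to be opened without spilling. Push, do not grip: push the spokes only, never the stem, and leave the things standing round it where they are.

Things in the scene. Friction and masses are not known exactly. Their poses are not given: they have to be found in the camera images.
- stand: dark metal stand fixed to the bench, base 190 x 150 mm. Origin on the bench right under the middle of the drum; x along the level axle, away from the wheel's front; y to the left seen from the front; z up. The axle is 140 mm above the origin. Pillar and bearing, 70 mm wide, 175 mm high, stand 59 to 139 mm behind the plane of the spokes
- wheel: the wheel: metal drum, diameter 70, length 60 mm, with six spokes 60 degrees apart in the plane x = 0 (30, 90, 150, 210, 270, 330 degrees from the stem): round rods 10 mm thick, each ending in a 16 mm ball centred 112 mm from the axle; no rim; top 260 mm above the bench. Origin on the axle, x along it as the stand's; own z points out along the stem
- axle (a point): the point on the axle in the plane of the spokes, 140 mm above the bench
- stem_tip (a point): outer end of the filling stem: a short neck 14 mm thick with a round cap 26 mm wide and 14 mm high, on the drum, in the plane of the spokes, half way between two of them; it ends 66 mm from the axle, much shorter than the spokes and without a ball. A thin rib on the black disc at the drum's front runs from the middle towards the stem. z points out along the stem
- wheel_angle (a joint): angle of the wheel in rad: 0 or a whole turn when the stem points straight up, growing clockwise as seen from its front (its top moves towards the stand's -y). It turns both ways without stops, with a steady friction of about 0.15 N m (1 to 2 N at the spoke ends); stays where it is left. A spoke end leaning over 35 degrees towards the finger that pushes it jams against it
- beaker: clear empty beaker, 45 mm wide, 60 mm tall, in front of the stand, loose; origin at the centre of its foot
- stain_bottle: small brown screw-cap bottle, 34 mm wide, 78 mm tall, in front of the stand, loose; origin at the centre of its foot
- petri_dish: petri dish, 91 mm wide, 16 mm tall, loose; origin at the centre of its underside
- tape_roll: roll of tape lying flat, about 104 mm wide, 25 mm tall, loose; origin at the centre of its underside
- coverslip_box: small square box, 36 x 36 x 20 mm, loose; origin at the centre of its underside

How it is judged:
By the outcome, as a careful person would: the job done as asked, in the order asked, and still so for the second after the job is handed in, with the robot touching nothing.
It also fails if it takes over 61 s, if anything falls off the work surface, if the arm or the gripper's body presses on something with over 40 N, if the wrist force passes 120 N, or if a joint passes its speed limit or range.

## Working session

There is one attempt and no reset: what is moved stays moved. The work goes in short steps, Python scripts to look and compute and a tool call to move; the robot and the scene stay as the last step left them, time stands still between calls to the robot, and variables do not carry over. Pictures are saved under pics/ and viewed, at most 10 in all, crops included, and the job is handed in when it is done.

Besides the shell and the picture viewer there is one more tool, called after "Request:" as name(argument=value, ...), one argument or row to a line, values as JSON. send_rows: Moves the arm, as the interface text tells. Shift numbers are shares of 20 cm and turn numbers shares of 45 degrees, none past 1 either way. Its arguments: {"type":"object","properties":{"deltas":{"type":"array","items":{"type":"object","properties":{"dx":{"type":"number"},"dy":{"type":"number"},"dz":{"type":"number"},"rx":{"type":"number"},"ry":{"type":"number"},"rz":{"type":"number"}}}},"hand":{"type":"number"},"grip_force":{"type":"number"}},"required":["deltas"]}

```bash
mkdir -p pics; python3 - <<'E'
from workcell import manip
import cv2,numpy as np
s=manip.read_state();print(s['t'],s['eef_pos'],np.round(s['tool_rot'],3).tolist(),s['finger_gap'])
for n in ['scene','top']:
    im=manip.grab_frame(n);cv2.imwrite(f'pics/{n}0.png',im[:,:,::-1])
    m=manip.camera_model(n);print(n,m['fx'],m['cx'],m['cy'],np.round(m['R'],3).tolist(),np.round(-np.array(m['R']).T@m['t'],3))
E
```

```text
0.0 [0.1793367  0.62404275 0.2302612 ] [[-0.961, 0.276, -0.001], [0.276, 0.961, -0.002], [0.0, -0.002, -1.0]] 1.002293751442755
scene 414.03509772743314 321.68990412032497 197.88990053461572 [[-0.703, -0.711, 0.01], [-0.344, 0.327, -0.88], [0.622, -0.623, -0.474]] [-0.295  0.675  0.721]
top 427.6475339403683 317.9047349637635 202.21563083785566 [[0.018, -1.0, 0.004], [-0.995, -0.018, -0.098], [0.098, -0.003, -0.995]] [ 0.384 -0.122  1.263]
```

View pics/scene0.png

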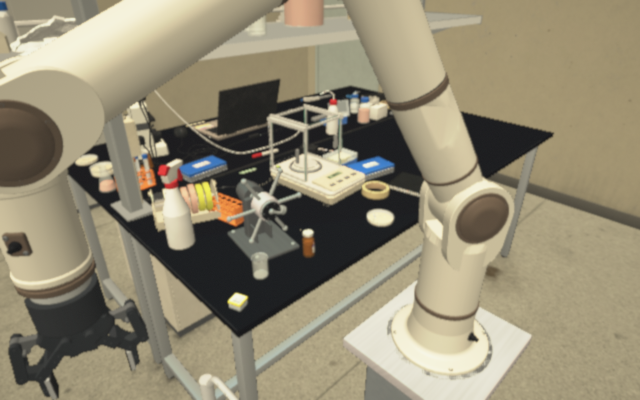

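View pics/top0.png

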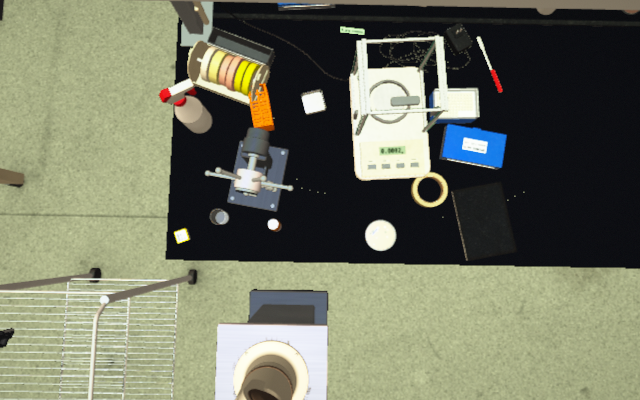

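```bash
python3 - <<'E'
import cv2,numpy as np
a=cv2.imread('pics/scene0.png')[160:285,205:330];b=cv2.imread('pics/top0.png')[120:245,190:315]
c=np.hstack([cv2.resize(i,None,fx=3.2,fy=3.2,interpolation=cv2.INTER_CUBIC) for i in (a,b)])
cv2.imwrite('pics/c0.png',np.clip(c*1.3,0,255))
E
```

```text
[ WARN:0@0.060] global loadsave.cpp:1063 imwrite_ Unsupported depth image for selected encoder is fallbacked to CV_8U.
```

View pics/c0.png

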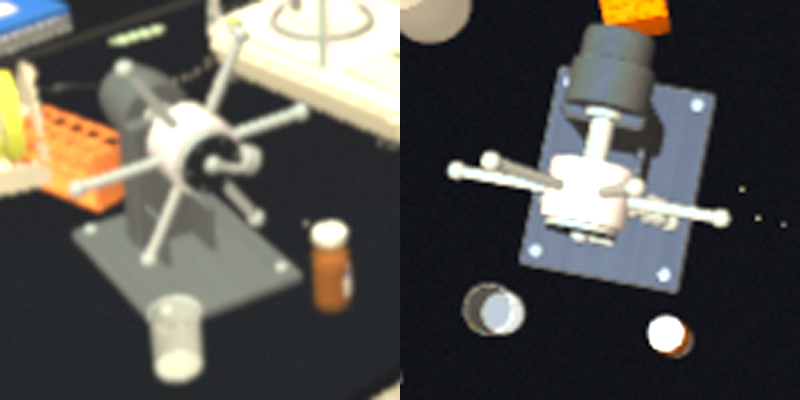

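```bash
cat >h.py <<'E'
from workcell import manip
import cv2,numpy as np
def P(n):
    m=manip.camera_model(n);K=np.array([[m['fx'],0,m['cx']],[0,m['fy'],m['cy']],[0,0,1]])
    return K@np.c_[np.array(m['R']),np.array(m['t']).reshape(3)]
def proj(n,X):
    u=P(n)@np.append(X,1);return u[:2]/u[2]
def tri(a,b):
    X=cv2.triangulatePoints(P('scene'),P('top'),np.array(a,float).T,np.array(b,float).T);return (X[:3]/X[3]).T
def onz(n,uv,z):
    p=P(n);M=np.c_[p[:,:2],p[:,2]*z+p[:,3]];h=np.linalg.solve(M,[0,0,1.])  # direction unused
    A=np.array([M[0]-uv[0]*M[2],M[1]-uv[1]*M[2]]);return np.linalg.solve(A[:,:2],-A[:,2])
E
python3 - <<'E'
from h import *
np.set_printoptions(precision=3,suppress=True)
S=lambda l:[(205+x/3.2,160+y/3.2) for x,y in l]
T=lambda l:[(190+(x-400)/3.2,120+y/3.2) for x,y in l]
s=S([(123,68),(238,32),(305,112),(78,188)]);t=T([(490,160),(635,187),(722,218),(455,170)])
X=tri(s,t);print(X)
st=tri(S([(245,158)]),T([(655,212)]));print('stem',st)
c=(X[2]+X[3])/2;print('c',c,np.linalg.norm(X-c,axis=1))
bc=[onz('top',u,.012) for u in T([(562,68),(716,94),(678,292),(522,264)])];print('base',np.array(bc),np.mean(bc,0))
d=X[3]-X[2];e=np.array(bc);yd=(e[0]-e[1]+e[3]-e[2])/2;print('yaw balls',np.arctan2(-d[0],d[1]),'base',np.arctan2(-yd[0],yd[1]),np.linalg.norm(yd))
xd=(e[0]-e[3]+e[1]-e[2])/2;print(np.arctan2(xd[1],xd[0]),np.linalg.norm(xd))
yaw=np.arctan2(-d[0],d[1])
yv=np.array([-np.sin(yaw),np.cos(yaw),0])
for p in list(X)+[st[0]]:
    r=p-c;print(np.degrees(np.arctan2(-r@yv,r[2])))
print('beaker',onz('top',T([(495,312)])[0],.06),'bottle',onz('top',T([(667,335)])[0],.078))
for p in X: print(proj('scene',p),proj('top',p))
E
```

```text
[[ 0.559  0.119  0.231]
 [ 0.541  0.008  0.236]
 [ 0.529 -0.054  0.138]
 [ 0.567  0.17   0.133]]
stem [[0.539 0.007 0.108]]
c [0.548 0.058 0.135] [0.114 0.112 0.114 0.114]
base [[ 0.685  0.108]
 [ 0.663 -0.036]
 [ 0.478 -0.006]
 [ 0.501  0.138]] [0.582 0.051]
yaw balls -0.16696017862964355 base -0.15513330198329014 0.14555061624333787
-0.16204802576245034 0.1869330458176693
-32.84507070316481
26.65763171545905
88.54184567125516
-91.45815432874484
117.91879238943183
beaker [0.454 0.15 ] bottle [ 0.436 -0.003]
[243.041 181.157] [218.429 170.286]
[279.412 170.006] [263.409 178.409]
[299.294 194.857] [291.366 188.924]
[228.702 218.585] [207.67  173.573]
```

Request:
send_rows(
  deltas=[
    {"dz": -0.25,"rz": 0.19},
    {"dz": -0.5,"rz": 0.38},
    {"dz": -0.75,"rz": 0.57},
    {"dz": -0.75,"rz": 0.76},
    {"dz": -0.75,"rz": 0.95},
    {"dz": -0.75,"rz": 1},
    {"dz": -0.75,"rz": 1},
    {"dz": -0.75,"rz": 1},
  ],
  hand=-1,
  grip_force=20,
)

```text
invalid input
```

```bash
cat >>h.py <<'E'
C=np.array([.548,.058]);YAW=-.162
def go(yl,z,xl=0.,lim=1):
    """deltas to local (xl,yl) height z, tool y along stand x, tool z down"""
    from scipy.spatial.transform import Rotation as Ro
    s=manip.read_state();R=np.array(s['tool_rot']);p=np.array(s['eef_pos'])
    ex=np.array([np.cos(YAW),np.sin(YAW),0]);ey=np.array([-np.sin(YAW),np.cos(YAW),0])
    tgt=np.append(C,z)+xl*ex+yl*ey
    tgt[2]=z
    Rt=np.c_[ey,ex,[0,0,-1]]
    print('t',s['t'],'p',p.round(3),'local',((p[:2]-C)@ex[:2]).round(4),((p[:2]-C)@ey[:2]).round(4),'f',np.round(s['ft_force'],1),'gap',round(s['finger_gap'],2))
    print('d',(R.T@(tgt-p)/.2).round(3),'r',(Ro.from_matrix(R.T@Rt).as_rotvec()/(np.pi/4)).round(3))
E
python3 -c "
from h import *
go(-.09,.36)"
```

```text
t 0.1 p [0.179 0.624 0.23 ] local -0.4551 0.4992 f [ 0.8 -0.1 -0.5] gap 1.0
d [-2.606 -2.66  -0.644] r [-0.002  0.002  1.85 ]
```

Request:
send_rows(
  deltas=[
    {"dx": 0,"dy": 0,"dz": -0.25,"rx": 0,"ry": 0,"rz": 0.19},
    {"dx": 0,"dy": 0,"dz": -0.5,"rx": 0,"ry": 0,"rz": 0.38},
    {"dx": 0,"dy": 0,"dz": -0.75,"rx": 0,"ry": 0,"rz": 0.57},
    {"dx": 0,"dy": 0,"dz": -0.75,"rx": 0,"ry": 0,"rz": 0.76},
    {"dx": 0,"dy": 0,"dz": -0.75,"rx": 0,"ry": 0,"rz": 0.95},
    {"dx": 0,"dy": 0,"dz": -0.75,"rx": 0,"ry": 0,"rz": 1},
    {"dx": 0,"dy": 0,"dz": -0.75,"rx": 0,"ry": 0,"rz": 1},
  ],
  hand=-1,
  grip_force=30,
)

```text
t: 0.8
eef_pos: [0.1794, 0.6245, 0.3808]
tool_rot: [[-0.484, 0.875, -0.0], [0.875, 0.484, -0.001], [-0.001, -0.0, -1.0]]
ft_force: [0.5, 0.4, -0.7]
finger_gap: 0.001
grasp_force: 0.0
```

```bash
python3 -c "
from h import *
go(-.09,.36)"
```

```text
t 0.8 p [0.179 0.624 0.381] local -0.4552 0.4996 f [ 0.5  0.4 -0.7] gap 0.0
d [-3.724 -0.038  0.107] r [-0.     0.001  0.85 ]
```

Request:
send_rows(
  deltas=[
    {"dx": -0.2,"dy": 0,"dz": 0,"rx": 0,"ry": 0,"rz": 0.17},
    {"dx": -0.4,"dy": 0,"dz": 0,"rx": 0,"ry": 0,"rz": 0.34},
    {"dx": -0.6,"dy": 0,"dz": 0,"rx": 0,"ry": 0,"rz": 0.51},
    {"dx": -0.8,"dy": 0,"dz": 0,"rx": 0,"ry": 0,"rz": 0.68},
    {"dx": -1,"dy": 0,"dz": 0,"rx": 0,"ry": 0,"rz": 0.85},
    {"dx": -1,"dy": 0,"dz": 0,"rx": 0,"ry": 0,"rz": 0.85},
  ],
)

```text
t: 1.4
eef_pos: [0.2808, 0.4445, 0.3815]
tool_rot: [[0.172, 0.985, 0.002], [0.985, -0.172, -0.002], [-0.002, 0.003, -1.0]]
ft_force: [-0.2, 1.1, -0.0]
finger_gap: 0.001
grasp_force: 0.0
```

```bash
python3 -c "
from h import *
go(-.09,.36)"
```

```text
t 1.4 p [0.281 0.445 0.381] local -0.3261 0.3384 f [-0.2  1.1 -0. ] gap 0.0
d [-2.124  1.652  0.116] r [ 0.003  0.003 -0.013]
```

Request:
send_rows(
  deltas=[
    {"dx": -0.2,"dy": 0.15,"dz": 0,"rx": 0,"ry": 0,"rz": 0},
    {"dx": -0.4,"dy": 0.3,"dz": 0,"rx": 0,"ry": 0,"rz": 0},
    {"dx": -0.6,"dy": 0.45,"dz": 0,"rx": 0,"ry": 0,"rz": 0},
    {"dx": -0.8,"dy": 0.6,"dz": 0,"rx": 0,"ry": 0,"rz": 0},
    {"dx": -1,"dy": 0.75,"dz": 0,"rx": 0,"ry": 0,"rz": 0},
  ],
)

```text
t: 1.9
eef_pos: [0.3925, 0.2268, 0.3812]
tool_rot: [[0.158, 0.987, 0.0], [0.987, -0.158, 0.0], [0.0, 0.0, -1.0]]
ft_force: [1.1, 0.2, -0.3]
finger_gap: 0.004
grasp_force: 0.0
```

Request:
send_rows(
  deltas=[
    {"dx": -0.2,"dy": 0.15,"dz": 0,"rx": 0,"ry": 0,"rz": 0},
    {"dx": -0.4,"dy": 0.3,"dz": 0,"rx": 0,"ry": 0,"rz": 0},
    {"dx": -0.6,"dy": 0.45,"dz": 0,"rx": 0,"ry": 0,"rz": 0},
    {"dx": -0.8,"dy": 0.6,"dz": 0,"rx": 0,"ry": 0,"rz": 0},
    {"dx": -1,"dy": 0.75,"dz": 0,"rx": 0,"ry": 0,"rz": 0},
    {"dx": -1,"dy": 0.75,"dz": 0,"rx": 0,"ry": 0,"rz": 0},
  ],
)

```text
t: 2.5
eef_pos: [0.5098, -0.0008, 0.3811]
tool_rot: [[0.17, 0.985, 0.001], [0.985, -0.17, -0.004], [-0.004, 0.002, -1.0]]
ft_force: [0.6, -0.4, -0.9]
finger_gap: -0.001
grasp_force: 0.0
```

```bash
python3 -c "
from h import *
go(-.09,.36)"
```

```text
t 2.5 p [ 0.51  -0.001  0.381] local -0.0282 -0.0642 f [ 0.6 -0.4 -0.9] gap -0.0
d [-0.127  0.142  0.106] r [ 0.002  0.005 -0.011]
```

Request:
send_rows(
  deltas=[
    {"dx": -0.13,"dy": 0.14,"dz": 0.1,"rx": 0,"ry": 0,"rz": -0.01},
    {"dx": -0.13,"dy": 0.14,"dz": 0.2,"rx": 0,"ry": 0,"rz": -0.01},
    {"dx": -0.13,"dy": 0.14,"dz": 0.32,"rx": 0,"ry": 0,"rz": -0.01},
    {"dx": -0.13,"dy": 0.14,"dz": 0.44,"rx": 0,"ry": 0,"rz": -0.01},
    {"dx": -0.13,"dy": 0.14,"dz": 0.56,"rx": 0,"ry": 0,"rz": -0.01},
    {"dx": -0.13,"dy": 0.14,"dz": 0.68,"rx": 0,"ry": 0,"rz": -0.01},
    {"dx": -0.13,"dy": 0.14,"dz": 0.77,"rx": 0,"ry": 0,"rz": -0.01},
    {"dx": -0.13,"dy": 0.14,"dz": 0.78,"rx": 0,"ry": 0,"rz": -0.01},
    {"dx": -0.13,"dy": 0.14,"dz": 0.78,"rx": 0,"ry": 0,"rz": -0.01},
  ],
)

```text
t: 3.4
eef_pos: [0.5312, -0.0228, 0.225]
tool_rot: [[0.152, 0.988, -0.001], [0.988, -0.152, -0.0], [-0.0, -0.001, -1.0]]
ft_force: [-0.2, -0.4, 0.4]
finger_gap: -0.001
grasp_force: 0.0
```

```bash
python3 -c "
from h import *
go(.03,.225)
a,b=[manip.grab_frame(n)[:,:,::-1] for n in ('scene','top')]
c=np.hstack([cv2.resize(i,None,fx=3.2,fy=3.2,interpolation=cv2.INTER_CUBIC) for i in (a[160:285,205:330],b[120:245,190:315])])
cv2.imwrite('pics/c1.png',c)
"
```

```text
t 3.4 p [ 0.531 -0.023  0.225] local -0.0036 -0.0825 f [-0.2 -0.4  0.4] gap -0.0
d [ 0.562  0.023 -0.   ] r [-0.002  0.     0.012]
```

View pics/c1.png

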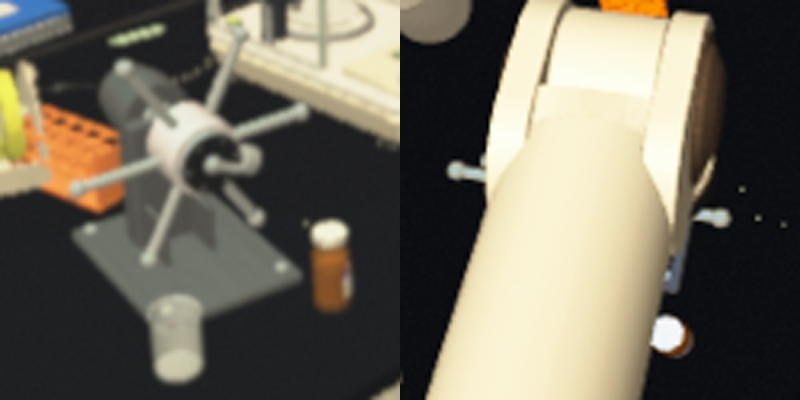

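Request:
send_rows(
  deltas=[
    {"dx": 0.03,"dy": 0.01,"dz": 0,"rx": 0,"ry": 0,"rz": 0},
    {"dx": 0.06,"dy": 0.02,"dz": 0,"rx": 0,"ry": 0,"rz": 0.01},
    {"dx": 0.09,"dy": 0.02,"dz": 0,"rx": 0,"ry": 0,"rz": 0.01},
    {"dx": 0.12,"dy": 0.02,"dz": 0,"rx": 0,"ry": 0,"rz": 0.01},
    {"dx": 0.15,"dy": 0.02,"dz": 0,"rx": 0,"ry": 0,"rz": 0.01},
    {"dx": 0.18,"dy": 0.02,"dz": 0,"rx": 0,"ry": 0,"rz": 0.01},
    {"dx": 0.21,"dy": 0.02,"dz": 0,"rx": 0,"ry": 0,"rz": 0.01},
    {"dx": 0.24,"dy": 0.02,"dz": 0,"rx": 0,"ry": 0,"rz": 0.01},
  ],
)

```text
t: 4.3
eef_pos: [0.5427, 0.0239, 0.2252]
tool_rot: [[0.161, 0.987, -0.0], [0.987, -0.161, 0.0], [0.0, -0.0, -1.0]]
ft_force: [0.1, -2.3, 1.2]
finger_gap: -0.004
grasp_force: 1.0
```

```bash
cat >>h.py <<'E'
def pic(n):
    a,b=[manip.grab_frame(k)[:,:,::-1] for k in ('scene','top')]
    cv2.imwrite(n,np.hstack([cv2.resize(i,None,fx=3.2,fy=3.2,interpolation=cv2.INTER_CUBIC) for i in (a[160:285,205:330],b[120:245,190:315])]))
E
python3 -c "
from h import *
go(.034,.225)
pic('pics/c2.png')
"
```

```text
t 4.3 p [0.543 0.024 0.225] local 0.0002 -0.0345 f [ 0.1 -2.3  1.2] gap -0.0
d [ 0.342 -0.001  0.001] r [-0. -0.  0.]
```

View pics/c2.png

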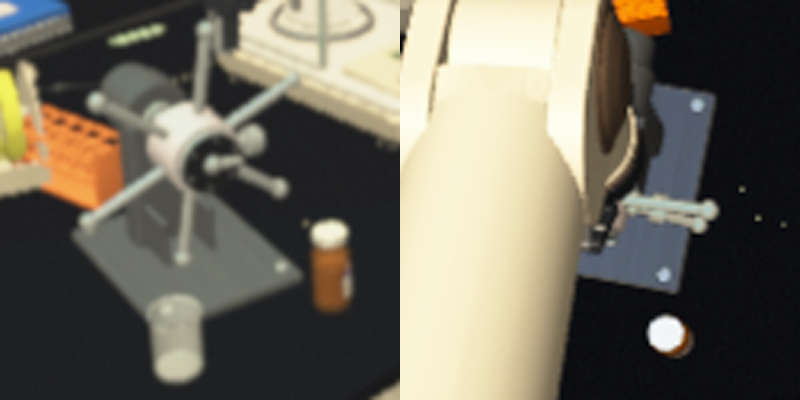

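Request:
send_rows(
  deltas=[
    {"dx": 0.03,"dy": 0,"dz": 0,"rx": 0,"ry": 0,"rz": 0},
    {"dx": 0.06,"dy": 0,"dz": 0,"rx": 0,"ry": 0,"rz": 0},
    {"dx": 0.09,"dy": 0,"dz": 0,"rx": 0,"ry": 0,"rz": 0},
    {"dx": 0.12,"dy": 0,"dz": 0,"rx": 0,"ry": 0,"rz": 0},
    {"dx": 0.15,"dy": 0,"dz": 0,"rx": 0,"ry": 0,"rz": 0},
    {"dx": 0.18,"dy": 0,"dz": 0,"rx": 0,"ry": 0,"rz": 0},
    {"dx": 0.21,"dy": 0,"dz": 0,"rx": 0,"ry": 0,"rz": 0},
    {"dx": 0.24,"dy": 0,"dz": 0,"rx": 0,"ry": 0,"rz": 0},
    {"dx": 0.27,"dy": 0,"dz": 0,"rx": 0,"ry": 0,"rz": 0},
    {"dx": 0.3,"dy": 0,"dz": 0,"rx": 0,"ry": 0,"rz": 0},
    {"dx": 0.32,"dy": 0,"dz": 0,"rx": 0,"ry": 0,"rz": 0},
    {"dx": 0.34,"dy": 0,"dz": 0,"rx": 0,"ry": 0,"rz": 0},
    {"dx": 0.34,"dy": 0,"dz": 0,"rx": 0,"ry": 0,"rz": 0},
  ],
)

```text
t: 5.7
eef_pos: [0.5538, 0.0914, 0.2254]
tool_rot: [[0.16, 0.987, 0.0], [0.987, -0.16, 0.001], [0.001, 0.0, -1.0]]
ft_force: [0.1, -1.4, 0.0]
finger_gap: 0.003
grasp_force: 0.2
```

```bash
python3 -c "
from h import *
go(-.09,.3)
pic('pics/c3.png')
"
```

```text
t 5.7 p [0.554 0.091 0.225] local 0.0004 0.0339 f [ 0.1 -1.4  0. ] gap 0.0
d [-0.619 -0.002 -0.374] r [ 0.    -0.001  0.001]
```

View pics/c3.png

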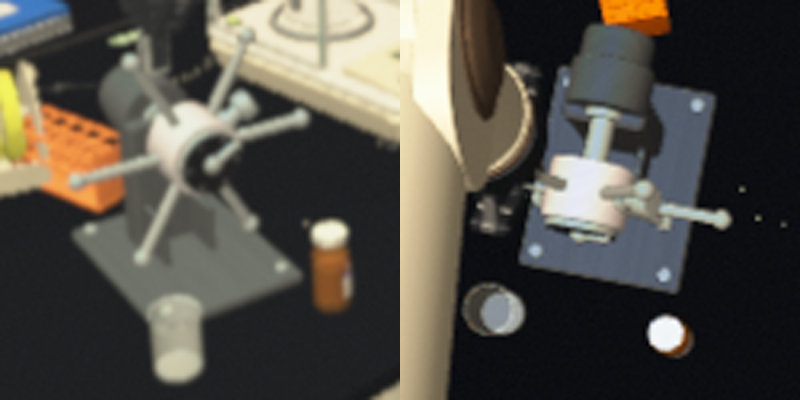

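Request:
send_rows(
  deltas=[
    {"dx": -0.03,"dy": 0,"dz": 0,"rx": 0,"ry": 0,"rz": 0},
    {"dx": -0.06,"dy": 0,"dz": -0.1,"rx": 0,"ry": 0,"rz": 0},
    {"dx": -0.06,"dy": 0,"dz": -0.3,"rx": 0,"ry": 0,"rz": 0},
    {"dx": -0.1,"dy": 0,"dz": -0.4,"rx": 0,"ry": 0,"rz": 0},
    {"dx": -0.25,"dy": 0,"dz": -0.4,"rx": 0,"ry": 0,"rz": 0},
    {"dx": -0.45,"dy": 0,"dz": -0.4,"rx": 0,"ry": 0,"rz": 0},
    {"dx": -0.62,"dy": 0,"dz": -0.4,"rx": 0,"ry": 0,"rz": 0},
    {"dx": -0.62,"dy": 0,"dz": -0.4,"rx": 0,"ry": 0,"rz": 0},
    {"dx": -0.62,"dy": 0,"dz": -0.25,"rx": 0,"ry": 0,"rz": 0},
    {"dx": -0.62,"dy": 0,"dz": -0.1,"rx": 0,"ry": 0,"rz": 0},
    {"dx": -0.62,"dy": 0,"dz": 0,"rx": 0,"ry": 0,"rz": 0},
    {"dx": -0.62,"dy": 0,"dz": 0,"rx": 0,"ry": 0,"rz": 0},
  ],
)

```text
t: 7.0
eef_pos: [0.5314, -0.0316, 0.2225]
tool_rot: [[0.161, 0.987, -0.006], [0.987, -0.161, 0.0], [-0.001, -0.006, -1.0]]
ft_force: [-0.3, 0.6, -0.2]
finger_gap: 0.0
grasp_force: 0.0
```

```bash
cat >>h.py <<'E'
def ang(uv,xl=0.):
    """angle (deg cw) and radius of a scene pixel cast onto plane x_local=xl"""
    ex=np.array([np.cos(YAW),np.sin(YAW),0]);ey=np.array([-np.sin(YAW),np.cos(YAW),0]);o=np.append(C,.137)
    p=P('scene');H=p@np.c_[np.r_[-ey,0],[0,0,1,0],np.r_[o+xl*ex,1]]
    w=np.linalg.solve(H,[uv[0],uv[1],1]);w=w[:2]/w[2];return np.degrees(np.arctan2(w[0],w[1])).round(1),(np.hypot(*w)*1e3).round(1)
E
python3 -c "
from h import *
go(.024,.225)
for l in ([(123,68),(238,32),(305,112),(258,217),(148,260),(78,188)],[(247,33),(305,117),(250,223),(141,257),(77,181),(142,64)]):
  print([ang((205+x/3.2,160+y/3.2)) for x,y in l])
"
```

```text
t 7.0 p [ 0.531 -0.032  0.223] local -0.002 -0.0911 f [-0.3  0.6 -0.2] gap 0.0
d [ 0.575  0.01  -0.013] r [-0.007  0.001  0.   ]
[(np.float64(-33.0), np.float64(112.8)), (np.float64(26.6), np.float64(111.0)), (np.float64(90.4), np.float64(118.0)), (np.float64(147.2), np.float64(116.4)), (np.float64(-152.3), np.float64(115.3)), (np.float64(-92.8), np.float64(112.4))]
[(np.float64(31.5), np.float64(112.5)), (np.float64(92.9), np.float64(118.1)), (np.float64(151.9), np.float64(114.8)), (np.float64(-148.0), np.float64(113.5)), (np.float64(-89.2), np.float64(112.5)), (np.float64(-25.2), np.float64(103.3))]
```

Request:
send_rows(
  deltas=[
    {"dx": 0.03,"dy": 0.01,"dz": -0.01,"rx": -0.01,"ry": 0,"rz": 0},
    {"dx": 0.06,"dy": 0.01,"dz": -0.01,"rx": -0.01,"ry": 0,"rz": 0},
    {"dx": 0.09,"dy": 0.01,"dz": -0.01,"rx": -0.01,"ry": 0,"rz": 0},
    {"dx": 0.12,"dy": 0.01,"dz": -0.01,"rx": -0.01,"ry": 0,"rz": 0},
    {"dx": 0.15,"dy": 0.01,"dz": -0.01,"rx": -0.01,"ry": 0,"rz": 0},
    {"dx": 0.18,"dy": 0.01,"dz": -0.01,"rx": -0.01,"ry": 0,"rz": 0},
    {"dx": 0.21,"dy": 0.01,"dz": -0.01,"rx": -0.01,"ry": 0,"rz": 0},
    {"dx": 0.24,"dy": 0.01,"dz": -0.01,"rx": -0.01,"ry": 0,"rz": 0},
    {"dx": 0.27,"dy": 0.01,"dz": -0.01,"rx": -0.01,"ry": 0,"rz": 0},
    {"dx": 0.3,"dy": 0.01,"dz": -0.01,"rx": -0.01,"ry": 0,"rz": 0},
    {"dx": 0.3,"dy": 0.01,"dz": -0.01,"rx": -0.01,"ry": 0,"rz": 0},
  ],
)

```text
t: 8.1
eef_pos: [0.5454, 0.0286, 0.2271]
tool_rot: [[0.159, 0.987, 0.008], [0.987, -0.159, -0.0], [0.001, 0.008, -1.0]]
ft_force: [-0.6, 0.7, 0.9]
finger_gap: 0.003
grasp_force: 0.0
```

Request:
send_rows(
  deltas=[
    {"dx": 0.03,"dy": 0,"dz": 0,"rx": 0,"ry": 0,"rz": 0},
    {"dx": 0.06,"dy": 0,"dz": 0,"rx": 0,"ry": 0,"rz": 0},
    {"dx": 0.09,"dy": 0,"dz": 0,"rx": 0,"ry": 0,"rz": 0},
    {"dx": 0.12,"dy": 0,"dz": 0,"rx": 0,"ry": 0,"rz": 0},
    {"dx": 0.15,"dy": 0,"dz": 0,"rx": 0,"ry": 0,"rz": 0},
    {"dx": 0.18,"dy": 0,"dz": 0,"rx": 0,"ry": 0,"rz": 0},
    {"dx": 0.21,"dy": 0,"dz": 0,"rx": 0,"ry": 0,"rz": 0},
    {"dx": 0.24,"dy": 0,"dz": 0,"rx": 0,"ry": 0,"rz": 0},
    {"dx": 0.27,"dy": 0,"dz": 0,"rx": 0,"ry": 0,"rz": 0},
    {"dx": 0.29,"dy": 0,"dz": 0,"rx": 0,"ry": 0,"rz": 0},
    {"dx": 0.31,"dy": 0,"dz": 0,"rx": 0,"ry": 0,"rz": 0},
    {"dx": 0.32,"dy": 0,"dz": 0,"rx": 0,"ry": 0,"rz": 0},
    {"dx": 0.32,"dy": 0,"dz": 0,"rx": 0,"ry": 0,"rz": 0},
  ],
)

```text
t: 9.4
eef_pos: [0.5557, 0.0906, 0.2273]
tool_rot: [[0.161, 0.987, 0.008], [0.987, -0.161, -0.001], [0.0, 0.008, -1.0]]
ft_force: [0.4, -0.1, 0.0]
finger_gap: -0.001
grasp_force: 0.2
```

```bash
python3 -c "
from h import *
go(.0365,.225)
a=manip.grab_frame('scene')[:,:,::-1];cv2.imwrite('pics/s4.png',a)
cv2.imwrite('pics/c4.png',cv2.resize(a[165:255,220:315],None,fx=6,fy=6,interpolation=cv2.INTER_CUBIC))
"
```

```text
t 9.4 p [0.556 0.091 0.227] local 0.0023 0.0335 f [ 0.4 -0.1  0. ] gap -0.0
d [ 0.015 -0.012  0.012] r [ 0.01  -0.001  0.001]
```

View pics/c4.png

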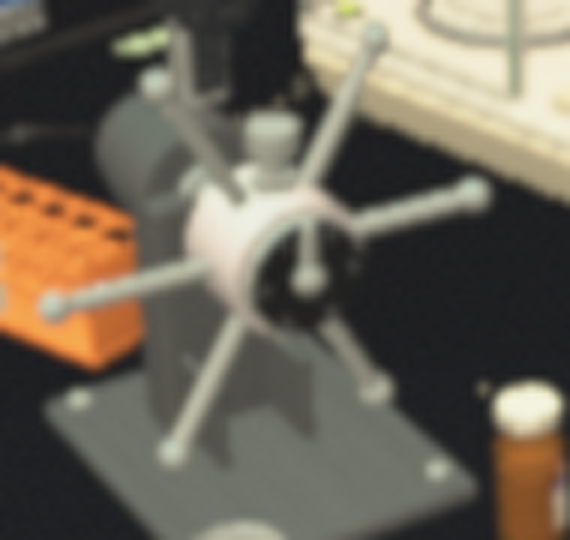

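```bash
python3 -c "
from h import *
import h
from scipy.optimize import least_squares
g=np.array([-30,30,90,150,-150,-90.])
sets=[[(157,82),(375,37),(481,195),(375,390),(173,452),(53,305)]]
ps=np.array([(220+(x+.5)/6-.5,165+(y+.5)/6-.5) for x,y in sets[0]])
def pp(u,yaw,o):
  ex=np.array([np.cos(yaw),np.sin(yaw),0]);ey=np.array([-np.sin(yaw),np.cos(yaw),0])
  p=P('scene');H=p@np.c_[np.r_[-ey,0],[0,0,1,0],np.r_[o,1]]
  w=np.linalg.solve(H,[u[0],u[1],1]);return w[:2]/w[2]
for yaw in (-.15,-.162,-.175):
  for dx in (-.004,0,.004):
    W=np.array([pp(u,yaw,np.array([.548+dx,.058,.137])) for u in ps]);c=W.mean(0);r=W-c
    d=(np.degrees(np.arctan2(r[:,0],r[:,1]))-g+180)%360-180
    print(yaw,dx,'centre',c.round(4),'R',np.hypot(*r.T).round(4),'err',d.round(1),d.mean().round(2))
# rib & stem: vertical check
b=np.array([.548,.058,0])
for q in ([(310,275),(310,222)],[(262,270),(273,130)]):
  pass
print('axle front proj (crop px)',[((proj('scene',np.array([.548-x*.987,.058+x*.161,z]))-[220,165])*6).round(0) for x,z in ((.035,.137),(.035,.167),(0,.137),(0,.203))])
"
```

```text
-0.15 -0.004 centre [-0.0035  0.0026] R [0.1144 0.111  0.1174 0.1123 0.1117 0.1133] err [2.2 2.3 4.  2.7 3.3 3.2] 2.97
-0.15 0 centre [-0.0008  0.0002] R [0.1149 0.1114 0.1179 0.1127 0.1122 0.1138] err [2.2 2.3 4.  2.7 3.3 3.2] 2.97
-0.15 0.004 centre [ 0.0019 -0.0023] R [0.1154 0.1119 0.1184 0.1132 0.1127 0.1143] err [2.2 2.3 4.  2.7 3.3 3.2] 2.97
-0.162 -0.004 centre [-0.0035  0.0026] R [0.1139 0.1111 0.1165 0.1117 0.1119 0.1127] err [2.3 2.1 3.6 2.7 3.  2.8] 2.75
-0.162 0 centre [-0.0009  0.0002] R [0.1144 0.1116 0.117  0.1122 0.1124 0.1132] err [2.3 2.1 3.6 2.7 3.  2.8] 2.75
-0.162 0.004 centre [ 0.0018 -0.0023] R [0.1149 0.1121 0.1175 0.1127 0.1129 0.1137] err [2.3 2.1 3.6 2.7 3.  2.8] 2.75
-0.175 -0.004 centre [-0.0036  0.0026] R [0.1135 0.1113 0.1156 0.1112 0.1122 0.112 ] err [2.4 1.8 3.2 2.8 2.6 2.4] 2.52
-0.175 0 centre [-0.001   0.0001] R [0.1139 0.1117 0.1161 0.1117 0.1127 0.1125] err [2.4 1.8 3.2 2.8 2.6 2.4] 2.52
-0.175 0.004 centre [ 0.0017 -0.0023] R [0.1144 0.1122 0.1166 0.1121 0.1131 0.113 ] err [2.4 1.8 3.2 2.8 2.6 2.4] 2.52
axle front proj (crop px) [array([310., 274.]), array([307., 218.]), array([274., 244.]), array([266., 120.])]
```

Request:
send_rows(
  deltas=[
    {"dx": 0.005,"dy": 0,"dz": 0,"rx": 0,"ry": 0,"rz": 0},
    {"dx": 0.01,"dy": 0,"dz": 0,"rx": 0,"ry": 0,"rz": 0},
    {"dx": 0.015,"dy": 0,"dz": 0,"rx": 0,"ry": 0,"rz": 0},
    {"dx": 0.02,"dy": 0,"dz": 0,"rx": 0,"ry": 0,"rz": 0},
    {"dx": 0.025,"dy": 0,"dz": 0,"rx": 0,"ry": 0,"rz": 0},
    {"dx": 0.025,"dy": 0,"dz": 0,"rx": 0,"ry": 0,"rz": 0},
    {"dx": 0.025,"dy": 0,"dz": 0,"rx": 0,"ry": 0,"rz": 0},
  ],
)

```text
t: 10.15
eef_pos: [0.5565, 0.0952, 0.2273]
tool_rot: [[0.161, 0.987, 0.008], [0.987, -0.161, -0.001], [0.0, 0.008, -1.0]]
ft_force: [-0.8, -1.0, -0.5]
finger_gap: 0.001
grasp_force: 0.5
```

```bash
python3 -c "
from h import *
go(.0365,.225)
a=manip.grab_frame('scene')[:,:,::-1];cv2.imwrite('pics/s5.png',a)
cv2.imwrite('pics/c5.png',cv2.resize(a[165:255,220:315],None,fx=6,fy=6,interpolation=cv2.INTER_CUBIC))
"
```

```text
t 10.15 p [0.556 0.095 0.227] local 0.0024 0.0381 f [-0.8 -1.  -0.5] gap 0.0
d [-0.008 -0.012  0.011] r [ 0.01 -0.    0.  ]
```

View pics/c5.png

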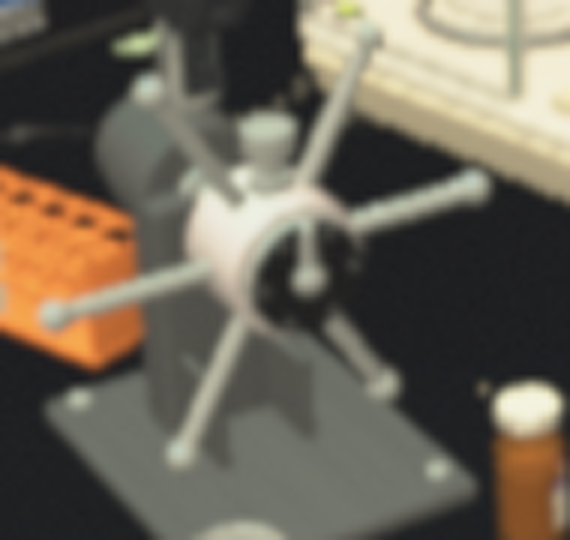

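```bash
cat >>h.py <<'E'
def err(px):
    g=np.array([-30,30,90,150,-150,-90.]);out=[]
    for yaw in (-.162,-.175):
        ex=np.array([np.cos(yaw),np.sin(yaw),0]);ey=np.array([-np.sin(yaw),np.cos(yaw),0])
        H=P('scene')@np.c_[np.r_[-ey,0],[0,0,1,0],np.r_[.548,.058,.137,1]]
        u=np.array([(220+(x+.5)/6-.5,165+(y+.5)/6-.5,1) for x,y in px]);W=np.linalg.solve(H,u.T).T;W=W[:,:2]/W[:,2:];r=W-W.mean(0)
        d=(np.degrees(np.arctan2(r[:,0],r[:,1]))-g+180)%360-180;print(yaw,np.hypot(*r.T).round(3),d.round(1),d.mean().round(2))
def refine(f,px):
    """hough-free: brightness-weighted centroid of the ball by blob match on 6x picture"""
    im=cv2.GaussianBlur(cv2.cvtColor(cv2.imread(f),cv2.COLOR_BGR2GRAY),(0,0),5).astype(float);o=[]
    for x,y in px:
        p=im[y-12:y+13,x-12:x+13];w=np.clip(p-np.percentile(p,60),0,None);Y,X=np.mgrid[-12:13,-12:13];o.append((x+(w*X).sum()/w.sum(),y+(w*Y).sum()/w.sum()))
    return o
E
python3 -c "
from h import *
for f,q in (('pics/c4.png',[(157,82),(375,37),(481,195),(375,390),(173,452),(53,305)]),('pics/c5.png',[(149,89),(369,35),(480,187),(384,383),(181,453),(54,313)])):
  err(q);r=refine(f,q);print(np.round(r,1).tolist());err(r)
"
```

```text
-0.162 [0.114 0.112 0.117 0.112 0.112 0.113] [2.3 2.1 3.6 2.7 3.  2.8] 2.75
-0.175 [0.114 0.112 0.116 0.112 0.113 0.112] [2.4 1.8 3.2 2.8 2.6 2.4] 2.52
[[156.7, 83.1], [374.4, 28.3], [473.7, 191.8], [374.6, 391.1], [173.3, 448.3], [49.4, 300.1]]
-0.162 [0.112 0.114 0.114 0.115 0.112 0.114] [2.1 1.8 3.1 3.  2.4 3.4] 2.62
-0.175 [0.111 0.114 0.113 0.114 0.112 0.113] [2.2 1.5 2.7 3.  2.1 2.9] 2.4
-0.162 [0.114 0.111 0.116 0.113 0.112 0.113] [-0.2  0.1  1.3 -0.1  0.7  0.7] 0.41
-0.175 [0.114 0.112 0.115 0.112 0.113 0.113] [-0.1 -0.2  0.9 -0.1  0.4  0.2] 0.18
[[149.1, 89.3], [369.7, 26.2], [472.9, 183.9], [381.8, 385.2], [180.6, 449.8], [49.7, 309.0]]
-0.162 [0.112 0.114 0.113 0.115 0.112 0.114] [-0.2  0.1  0.8  0.7  0.3  1.1] 0.46
-0.175 [0.112 0.115 0.112 0.114 0.112 0.113] [-0.1 -0.1  0.3  0.7 -0.   0.7] 0.23
```

Request:
send_rows(
  deltas=[
    {"dx": -0.02,"dy": 0,"dz": 0,"rx": 0,"ry": 0,"rz": 0},
    {"dx": -0.05,"dy": 0,"dz": -0.05,"rx": 0,"ry": 0,"rz": 0},
    {"dx": -0.08,"dy": 0,"dz": -0.15,"rx": 0,"ry": 0,"rz": 0},
    {"dx": -0.1,"dy": 0,"dz": -0.35,"rx": 0,"ry": 0,"rz": 0},
    {"dx": -0.1,"dy": 0,"dz": -0.55,"rx": 0,"ry": 0,"rz": 0},
    {"dx": -0.1,"dy": 0,"dz": -0.75,"rx": 0,"ry": 0,"rz": 0},
    {"dx": -0.1,"dy": 0,"dz": -0.9,"rx": 0,"ry": 0,"rz": 0},
    {"dx": -0.1,"dy": 0,"dz": -0.9,"rx": 0,"ry": 0,"rz": 0},
    {"dx": -0.1,"dy": 0,"dz": -0.9,"rx": 0,"ry": 0,"rz": 0},
  ],
)

```text
t: 11.1
eef_pos: [0.552, 0.0751, 0.4086]
tool_rot: [[0.162, 0.987, 0.01], [0.987, -0.162, -0.0], [0.001, 0.01, -1.0]]
ft_force: [-0.2, -0.4, -1.3]
finger_gap: -0.0
grasp_force: 0.0
```

```bash
python3 -c "
from h import *
go(.0365,.225)
a=manip.grab_frame('scene')[:,:,::-1];cv2.imwrite('pics/s6.png',a)
cv2.imwrite('pics/c6.png',cv2.resize(a[165:255,220:315],None,fx=6,fy=6,interpolation=cv2.INTER_CUBIC))
b=cv2.imread('pics/s5.png');print(np.abs(a[185:,225:320].astype(int)-b[185:,225:320]).max(), np.abs(a[185:,225:320].astype(int)-b[185:,225:320]).mean())
q=[(149,89),(369,35),(480,187),(384,383),(181,453),(54,313)];err(refine('pics/c6.png',q))
"
```

```text
t 11.1 p [0.552 0.075 0.409] local 0.0012 0.0176 f [-0.2 -0.4 -1.3] gap -0.0
d [ 0.094 -0.015  0.918] r [ 0.013 -0.002 -0.   ]
4 0.4721501427988576
-0.162 [0.112 0.114 0.113 0.115 0.112 0.114] [-0.3  0.1  0.7  0.7  0.3  1.1] 0.44
-0.175 [0.112 0.115 0.112 0.114 0.112 0.113] [-0.2 -0.1  0.3  0.7 -0.1  0.7] 0.21
```

View pics/c6.png

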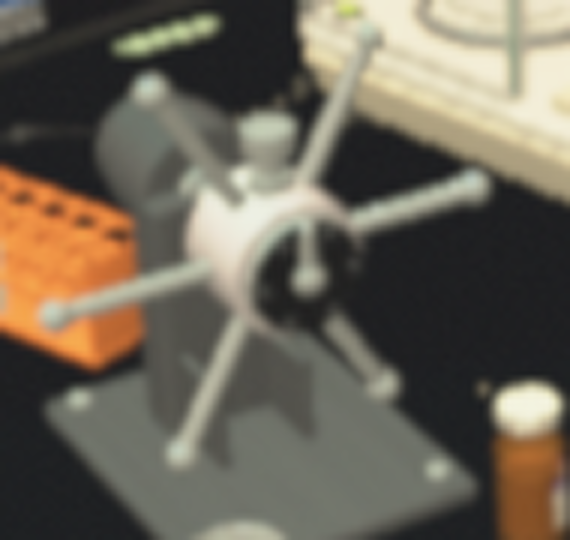

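The picture shows the stem cap upright at (268,130), with the balls unchanged since the last picture. The wheel is at rest and the finger is clear.

```bash
python3 -c "
from workcell import manip
print(manip.close_job())"
```

```text
the job is handed in; nothing more can be done
None
```

The wheel is at rest with its filling stem pointing straight up, to within about half a degree by the camera; it took two gentle pushes on the spokes, the gripper is clear, and the job was handed in at about 11 s.

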